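# Unstack decorated lacquer bowls into their fitted drying trays

## Robot

A 6-joint arm with a two-finger parallel gripper is mounted at the origin on the work surface. World frame = base frame: x ahead of the robot, y to its left, z up, the work surface at z = 0. Lengths are in m, angles in degrees, forces in N, time in s.
With the tool pointing down it reaches from about 0.225 to 0.725 m from the base axis. Payload 3.1 kg.
Tool frame: the origin (TCP) lies between the finger pads; the fingertips stand ahead of it and the grasp point (between the pads) lies 5 mm behind it (manip.tips_ahead is the y of the fingertips in the tool frame, in m); y points along the fingers, z is the direction in which the jaws open and shut, and the axes are right-handed (so a half turn about y gives the same grasp; the last joint's range is limited). The gripper opens to 85 mm and grips with 20 to 120 N. Pads are 22 mm wide; open, the fingers measure 114 mm over their backs; the gripper's body (76 mm by 85 mm) begins 54 mm behind the grasp point. The pads swing forward as they close: fully open they stand 13 mm farther back than shut.
Start: joints at [60.401, 2.75, 5.684, 92.934, 0, 82.678], TCP at [0.199, 0.486, 0.245] pointing down, gripper open.
Joint ranges: [-166.93, 166.93], [-56.73, 111.36], [-69.38, 81.34], [-121.58, 131.49], [-85.45, 84.26], [-180, 180]. Speed limits (degrees/s): [159.86, 159.86, 180, 180, 180, 180].

## Interface

Orientations are given as [roll, pitch, yaw] about the fixed x, y, z axes, in that order (R = Rz(yaw) Ry(pitch) Rx(roll)).
In Python, from plant import manip gives the robot as it stands.
- The arm moves only by the tool servo_tool, never from a script. Its argument "moves" is a list that holds one entry, the list of rows, each a list of 6 numbers: the shift along the tool's x, y, z in units of 500 mm (1.0 is 500 mm), then the turn, a rotation vector about the tool's x, y, z in units of 2 pi rad (1.0 is 2 pi rad). A call has 1 to 12 rows; each row is the pose to reach, as a shift and turn from the pose commanded when the call began, along the tool's axes at that moment, turning the shorter way round; what a row does not reach only later rows make up. A row lasts 1/12 s, in which the tool goes at most 41.7 mm and 7.16 degrees, less where a joint would pass 70% of its speed; a pose out of reach is approached as far as the arm can. A call with a number of a shift or a turn outside -1 to 1 is refused whole. A call with a gripper value outside its range is refused whole. "jaw" is the gripper command: -1 is shut, 1 is fully open, values between are in proportion, set as the call begins (left out, the last holds). The fingers move at their own pace and stop on an object; "grip_force" is the grip in N (left out, the last holds). Time passes only in rows, so rows that repeat a pose let the fingers close. It gives the time, the measured TCP pose, the force and the opening at its end, in the units of the state.
- manip.sense(): the state, without advancing time (a new reading comes with each control period).
- manip.read_camera(name): name is "side" or "top" or "wrist"; returns a dict with "frame" (420x560x3 uint8, blue, green, red), "intrinsics" (3x3 intrinsics, pixels), "R" (3x3) and "t" (3): a world point X has camera coordinates R X + t; the wrist camera has in their place "mount" (4x4, takes a point from camera to tool coordinates, whose origin is the TCP and whose axes are the tool frame's). Camera axes: x right, y down, z forward; pixel columns grow to the right and rows downward; lengths in m; the calibration is good to about 2 mm. A picture is of the moment at which its call begins: read the wrist's pose just before it. There is no depth.
- manip.close_job(): hands the job in, once; it reports no verdict.
The state is a dict: "clock": time; "joints": joint angles; "joint_vel": joint speeds; "effort": joint torques, N m; "tool_pos": TCP position; "tcp_rot": TCP orientation; "ft_force": force on the tool from outside, world axes, zero at the start; "wrist_torque": the same for the moment, N m; "width": finger opening in m.
Only numpy, scipy, OpenCV 4.12 (cv2) and the standard library are available. Lean on these libraries where they do the work, as an engineer would, in place of code of your own. Each camera call takes 0.05 s, during which the arm holds its last target. There are 200 camera calls.

## Task

The four freshly decorated lacquer bowls must not cure touching one another: take the stack apart and set each bowl, mouth down as it lies, flat on the floor of the drying tray made for its size - largest bowl in the largest tray, and so on down to the smallest. Set them down rather than dropping them in, keep them upright on the way, and do not shift or tip the brown wooden cup or the amber powder jar.

Things in the scene. Friction and masses are not known exactly. Their poses are not given: they have to be found in the camera images.
- bowl_large: Largest bowl: round shallow black lacquer bowl, mouth down, 132 mm across the rim, 42 mm high, inside 24 mm deep, about 130 g; bottom of the stack, on a 2 mm blue paper sheet. Origin: centre of the rim plane (its lowest face); z up, towards the foot. It narrows from the rim to height 28 mm; above stands the upright round foot ring to pinch, 58 mm across, 14 mm tall.
- bowl_medium: Second largest bowl: round shallow vermilion red lacquer bowl, mouth down, 114 mm across the rim, 40 mm high, inside 22 mm deep, about 100 g; its inner floor rests on the large bowl's foot. Origin: centre of the rim plane (its lowest face); z up, towards the foot. It narrows from the rim to height 26 mm; above stands the upright round foot ring to pinch, 52 mm across, 14 mm tall.
- bowl_small: Second smallest bowl: round shallow ochre yellow lacquer bowl, mouth down, 96 mm across the rim, 38 mm high, inside 20 mm deep, about 80 g; its inner floor rests on the medium bowl's foot. Origin: centre of the rim plane (its lowest face); z up, towards the foot. It narrows from the rim to height 24 mm; above stands the upright round foot ring to pinch, 46 mm across, 14 mm tall.
- bowl_tiny: Smallest bowl: round shallow dark green lacquer bowl, mouth down, 78 mm across the rim, 34 mm high, inside 16 mm deep, about 60 g; its inner floor rests on the small bowl's foot. Origin: centre of the rim plane (its lowest face); z up, towards the foot. It narrows from the rim to height 20 mm; above stands the upright round foot ring to pinch, 40 mm across, 14 mm tall.
- tray_large: Largest drying tray, for the largest bowl: square open tray of pale wood lined with grey felt, 149 mm square inside, 161 mm outside; floor 6 mm above the bench, walls 6 mm thick, top 18 mm above the bench. Fixed, empty at the start. Origin: centre of its underside; x and y along its sides, z up.
- tray_medium: Second largest drying tray, for the second largest bowl: square open tray of pale wood lined with brown felt, 131 mm square inside, 143 mm outside; floor 6 mm above the bench, walls 6 mm thick, top 18 mm above the bench. Fixed, empty at the start. Origin: centre of its underside; x and y along its sides, z up.
- tray_small: Second smallest drying tray, for the second smallest bowl: square open tray of pale wood lined with white paper, 113 mm square inside, 125 mm outside; floor 6 mm above the bench, walls 6 mm thick, top 18 mm above the bench. Fixed, empty at the start. Origin: centre of its underside; x and y along its sides, z up.
- tray_tiny: Smallest drying tray, for the smallest bowl: square open tray of pale wood lined with dark blue felt, 95 mm square inside, 107 mm outside; floor 6 mm above the bench, walls 6 mm thick, top 18 mm above the bench. Fixed, empty at the start. Origin: centre of its underside; x and y along its sides, z up.
- cup: Bystander: an upright empty reddish-brown wooden cup, 62 mm across the mouth and 75 mm high, loose among the trays. Origin: centre of its underside, z up.
- powder_jar: Bystander: an upright round amber glass jar with a brass cap, 44 mm across and 48 mm high, loose among the trays. Origin: centre of its underside, z up.
Not all that is in view belongs to the job. Several things have the shape of the bowl_tiny; the one meant has the colours described above.

How it is judged (in metres and radians):
At the end, for the whole second after the job is handed in: Each bowl lies mouth down and level (within 0.08 rad) on the floor of the tray of its own size (its rim less than 3.5 mm above the tray's floor, its centre within 15 mm of the tray's), released and at rest (z of bowl_large in the frame of tray_large between 0.002 and 0.0095 m and horizontal distance between bowl_large and tray_large below 0.015 m and angle between each of bowl_large, bowl_medium, bowl_small, bowl_tiny's own z axis and vertical below 0.08 rad and linear speed of each of bowl_large, bowl_medium, bowl_small, bowl_tiny below 0.02 m/s and angular speed of each of bowl_large, bowl_medium, bowl_small, bowl_tiny below 0.2 rad/s and z of bowl_medium in the frame of tray_medium between 0.002 and 0.0095 m and horizontal distance between bowl_medium and tray_medium below 0.015 m and z of bowl_small in the frame of tray_small between 0.002 and 0.0095 m and horizontal distance between bowl_small and tray_small below 0.015 m and z of bowl_tiny in the frame of tray_tiny between 0.002 and 0.0095 m and horizontal distance between bowl_tiny and tray_tiny below 0.015 m); the robot touches nothing.
It fails at once if the cup is moved by more than 20 mm or tipped (distance of cup from where it was at the start of the episode above 0.02 m or angle between cup's own z axis and vertical above 0.3 rad).
It fails at once if the amber jar is moved by more than 20 mm or tipped (distance of powder_jar from where it was at the start of the episode above 0.02 m or angle between powder_jar's own z axis and vertical above 0.3 rad).
It fails at once if a bowl is dropped: it moves faster than 0.6 m/s with no finger touching it (a fall of about 18 mm) ((linear speed of bowl_large above 0.6 m/s and contact force between the fingers and bowl_large below 0.05 N) or (linear speed of bowl_medium above 0.6 m/s and contact force between the fingers and bowl_medium below 0.05 N) or (linear speed of bowl_small above 0.6 m/s and contact force between the fingers and bowl_small below 0.05 N) or (linear speed of bowl_tiny above 0.6 m/s and contact force between the fingers and bowl_tiny below 0.05 N)).
It fails at once if a bowl is tipped by more than 40 degrees (angle between any of bowl_large, bowl_medium, bowl_small, bowl_tiny's own z axis and vertical above 0.7 rad).
It also fails if it takes over 120 s, if anything falls off the work surface, if the arm or the gripper's body presses on something with over 40 N, if the wrist force passes 120 N, or if a joint passes its speed limit or range.

## Working session

There is one attempt and no reset: what is moved stays moved. The work goes in short steps, Python scripts to look and compute and a tool call to move; the robot and the scene stay as the last step left them, time stands still between calls to the robot, and variables do not carry over. Pictures are saved under pics/ and viewed, about 12 in all and at most 16, crops included, and the job is handed in when it is done.

Besides the shell and the picture viewer there is one more tool, called after ">>>" by a JSON object that holds its "op" and its "data". servo_tool: Moves the arm, as the interface text tells. Shifts and turns lie within -1 to 1; 1 stands for 500 mm of shift or 2 pi rad of turn. Its arguments: {"type":"object","properties":{"moves":{"type":"array"},"jaw":{"type":"number"},"grip_force":{"type":"number"}},"required":["moves"]}

```bash
mkdir -p pics
python3 - <<'E'
from plant import manip
import cv2,numpy as np
np.set_printoptions(precision=4,suppress=True)
s=manip.sense()
print(s, manip.tips_ahead)
for n in ("top","side","wrist"):
    c=manip.read_camera(n); cv2.imwrite(f"pics/{n}0.png",c["frame"])
    print(n,{k:np.array(v).tolist() for k,v in c.items() if k!="frame"})
E
```

```text
{'clock': 0.0, 'joints': array([60.403 ,  2.7945,  5.5905, 92.9333,  0.0012, 82.679 ]), 'joint_vel': array([-0.0282, -0.0044, -0.0398,  0.0004,  0.0229,  0.0802]), 'effort': array([  0.0007, -33.8781,  32.0016,   0.0203,  -0.0001,   0.    ]), 'tool_pos': array([0.1987, 0.4853, 0.2441]), 'tcp_rot': array([-90.1361,   0.0187, -22.2761]), 'ft_force': array([-0.2567, -0.5004, -0.4476]), 'wrist_torque': array([0.0306, 0.0359, 0.0177]), 'width': 0.08527560972985626} 0.014
top {'intrinsics': [[447.8733034734095, 0.0, 280.0917510849567], [0.0, 447.8733034734095, 208.6557252138335], [0.0, 0.0, 1.0]], 'R': [[-0.11926165766125661, -0.9928547925980085, 0.004002227761488615], [-0.9718503765728658, 0.11591179215907808, -0.2051129006026922], [0.2031834209945989, -0.028351671090718743, -0.9787301365439277]], 't': [0.04833926091195055, 0.5233620056048435, 1.0061572023210212]}
side {'intrinsics': [[489.24040231626583, 0.0, 273.5715455266031], [0.0, 489.24040231626583, 217.02821094526362], [0.0, 0.0, 1.0]], 'R': [[0.9618313464401987, -0.27347754805083146, -0.009512713447780841], [-0.2010806390273116, -0.6827756416301424, -0.7024129837957978], [0.1855991314995909, 0.677515648460353, -0.7117060548273739]], 't': [-0.5097375235752524, 0.1665511462464106, 1.047527367204606]}
wrist {'intrinsics': [[318.13491683070475, 0.0, 272.6292230346247], [0.0, 318.13491683070475, 204.02558371333689], [0.0, 0.0, 1.0]], 'mount': [[4.6892026065629247e-05, 0.9456797101680774, 0.3250998055637041, -0.08308804129585781], [2.8669533268892623e-06, -0.32509980604692745, 0.9456797111601951, -0.12851295628081494], [0.999999998896459, -4.3412791696101706e-05, -1.7955808170210228e-05, -0.0010055634490034882], [0.0, 0.0, 0.0, 1.0]]}
```

View pics/top0.png

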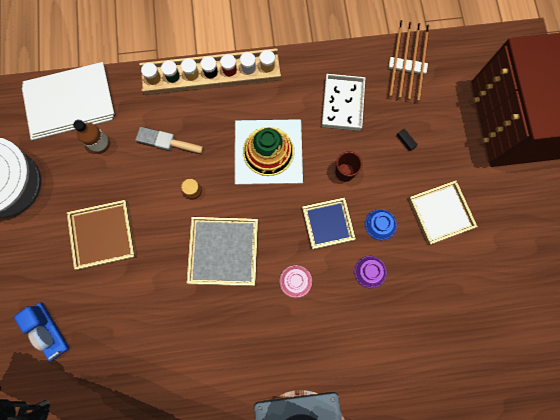

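View pics/side0.png

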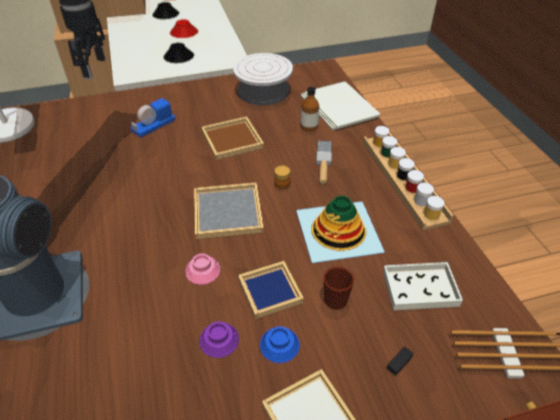

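The top view shows the stack at (268,142) with dark green on top. The trays are brown (100,234), grey (223,251), dark blue (329,223) and white (443,212). The cup is at (347,165) and the jar at (190,187).

Things that could be taken for bowl_tiny: bright blue (381,224), pink (296,281), purple (371,271), and the green one on the stack (268,142). By the description I choose the green one, and I'll check it in a close crop.

```bash
cat > h.py <<'E'
from plant import manip
import cv2,numpy as np
from scipy.spatial.transform import Rotation as Ro
np.set_printoptions(precision=4,suppress=True)
def ray(c,uv,z):
    """pixels -> world points on plane z (fixed camera)"""
    uv=np.atleast_2d(uv).astype(float); K,R,t=[np.array(c[k]) for k in("intrinsics","R","t")]
    d=np.c_[uv,np.ones(len(uv))]@np.linalg.inv(K).T@R; o=-R.T@t
    return o+d*((z-o[2])/d[:,2:])
def world(c,s):
    """give a wrist picture the R,t of a fixed camera"""
    T=np.eye(4);T[:3,:3]=Ro.from_euler("xyz",s["tcp_rot"],degrees=True).as_matrix();T[:3,3]=s["tool_pos"]
    M=np.linalg.inv(T@np.array(c["mount"])); c["R"],c["t"]=M[:3,:3],M[:3,3]; return c
def proj(c,X):
    X=np.atleast_2d(X); p=(X@np.array(c["R"]).T+c["t"])@np.array(c["intrinsics"]).T
    return p[:,:2]/p[:,2:]
def blob(frame,lo,hi,box=None,amin=60):
    """largest contour in an HSV range, within box x0,y0,x1,y1"""
    m=cv2.inRange(cv2.cvtColor(frame,cv2.COLOR_BGR2HSV),np.array(lo),np.array(hi))
    if box: k=np.zeros_like(m);x0,y0,x1,y1=box;k[y0:y1,x0:x1]=255;m&=k
    cs=cv2.findContours(m,cv2.RETR_EXTERNAL,cv2.CHAIN_APPROX_NONE)[0]
    return max(cs,key=cv2.contourArea)[:,0,:]
def go(x,y,z,yaw):
    """shift and turn, in move units, from the current pose to TCP x,y,z at yaw pointing down"""
    s=manip.sense(); R0=Ro.from_euler("xyz",s["tcp_rot"],degrees=True); R1=Ro.from_euler("xyz",[-90,0,yaw],degrees=True)
    return np.r_[R0.inv().apply(np.array([x,y,z])-s["tool_pos"])/.5,(R0.inv()*R1).as_rotvec()/(2*np.pi)]
E
python3 - <<'E'
from h import *
B={"top":{"brown":(75,208,128,262),"grey":(194,222,253,281),"blue":(305,200,353,246),"white":(412,184,474,241)},
   "side":{"brown":(203,118,262,156),"grey":(195,185,262,235),"blue":(240,264,302,314),"white":(264,372,358,420)}}
H={"brown":((5,120,60),(20,255,190)),"grey":((0,0,80),(180,40,190)),"blue":((105,120,40),(130,255,170)),"white":((0,0,200),(180,40,255))}
for v in B:
    c=manip.read_camera(v)
    for n in B[v]:
        k=blob(c["frame"],*H[n],B[v][n]); p=ray(c,k,.006)[:,:2]
        r=cv2.minAreaRect(p.astype(np.float32)*1000); print(v,n,np.round(r[0],1),np.round(r[1],1),round(r[2],1))
    f=c["frame"]
    if v=="top": im=f[110:210,150:370]
    else: im=f[150:310,250:400]
    cv2.imwrite(f"pics/c_{v}.png",cv2.resize(im,None,fx=3.5,fy=3.5,interpolation=cv2.INTER_CUBIC))
    for n,uv,z in (("stack",(268,135) if v=="top" else (342,203),.098),("cup",(347,158) if v=="top" else (338,274),.075),("jar",(190,185) if v=="top" else (282,171),.048)):
        print(v,n,ray(c,uv,z))
E
```

```text
top brown [523.4 425.8] [123.7 122.2] 5.8
top grey [448.2 134.8] [139.9 140. ] 81.4
top blue [ 484.8 -127.8] [84.  83.4] 5.6
top white [ 478.9 -410.3] [106.3 108.7] 13.1
top stack [[ 0.6951 -0.0058  0.098 ]]
top cup [[ 0.6244 -0.1862  0.075 ]]
top jar [[0.6101 0.1939 0.048 ]]
side brown [525.1 431.6] [128.5 127. ] 6.1
side grey [448.6 136.4] [130.8 138.1] 81.5
side blue [ 484.4 -128.7] [80.8 76.6] 5.2
side white [ 476.6 -403.6] [104.7  84.7] 13.1
side stack [[ 0.6867 -0.0131  0.098 ]]
side cup [[ 0.6138 -0.182   0.075 ]]
side jar [[0.6065 0.1887 0.048 ]]
```

View pics/c_top.png

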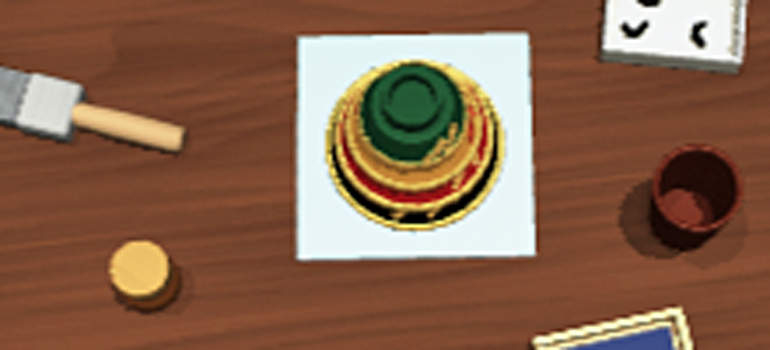

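View pics/wrist0.png

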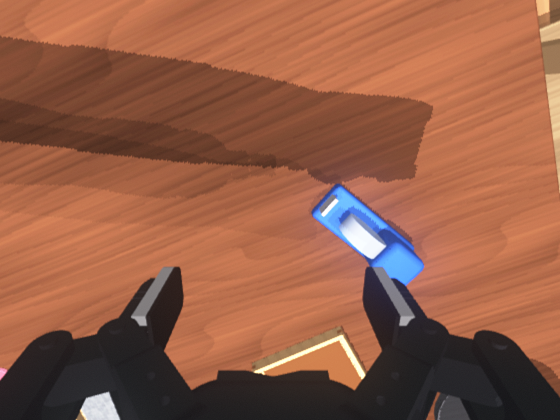

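The green bowl tops the stack in the crop (foot ring at top-image px ~(267.7,139)). The blue, pink and purple ones stand alone, so the choice holds. Next I refine the tray centres and work out the hover over the stack.

```bash
cat > trays.py <<'E'
from h import *
B={"top":{"brown":(75,208,128,262),"grey":(194,222,253,281),"blue":(305,200,353,246),"white":(412,184,474,241)},
   "side":{"brown":(203,118,262,156),"grey":(195,185,262,235),"blue":(240,264,302,314)}}
H={"brown":((5,120,60),(20,255,190)),"grey":((0,0,80),(180,40,190)),"blue":((105,120,40),(130,255,170)),"white":((0,0,200),(180,40,255))}
for v in B:
    c=manip.read_camera(v); o=(-np.array(c["R"]).T@c["t"])[:2]; print(v,"cam",-np.array(c["R"]).T@c["t"])
    for n in B[v]:
        k=blob(c["frame"],*H[n],B[v][n]); P6,P18=[ray(c,k,z)[:,:2] for z in(.006,.018)]
        r=cv2.minAreaRect(P6.astype(np.float32)*1000); a=np.radians(r[2]); A=np.array([[np.cos(a),np.sin(a)],[-np.sin(a),np.cos(a)]])
        q6,q18,oo=P6@A.T,P18@A.T,A@o; ce=[];w=[]
        for i in(0,1):
            lo6,hi6,lo18,hi18=q6[:,i].min(),q6[:,i].max(),q18[:,i].min(),q18[:,i].max()
            lo=lo18 if oo[i]<lo6 else lo6; hi=hi18 if oo[i]>hi6 else hi6
            ce.append((lo+hi)/2); w.append(hi-lo)
        print(v,n,A.T@ce,np.array(w),r[2])
c=manip.read_camera("top"); print("stack",ray(c,(267.7,139.2),.098))
print("hover",go(.69,-.01,.24,0))
E
python3 trays.py
```

```text
top cam [0.31   0.0159 1.0919]
top brown [0.5225 0.4239] [0.1258 0.1258] 5.778892993927002
top grey [0.4478 0.1345] [0.1406 0.1405] 81.42961120605469
top blue [ 0.4841 -0.1272] [0.0853 0.0847] 5.498446941375732
top white [ 0.4783 -0.4082] [0.1065 0.1131] 13.091849327087402
side cam [ 0.3294 -0.7354  0.8577]
side brown [0.524  0.4223] [0.1316 0.1438] 6.439993381500244
side grey [0.4478 0.1309] [0.1427 0.1381] 81.51514434814453
side blue [ 0.4837 -0.1327] [0.0834 0.084 ] 5.5248026847839355
stack [[ 0.6848 -0.0039  0.098 ]]
hover [ 1.2846  0.0104 -0.5452  0.0001 -0.0619 -0.    ]
```

>>> {"op": "servo_tool", "data": {"moves": [[[0.04,0,-0.015,0,-0.005,0],[0.1,0,-0.04,0,-0.01,0],[0.17,0,-0.07,0,-0.02,0],[0.24,0,-0.1,0,-0.03,0],[0.31,0,-0.13,0,-0.04,0],[0.38,0,-0.16,0,-0.05,0],[0.45,0,-0.19,0,-0.06,0],[0.52,0,-0.22,0,-0.062,0],[0.59,0,-0.25,0,-0.062,0],[0.66,0,-0.28,0,-0.062,0],[0.73,0,-0.31,0,-0.062,0],[0.8,0,-0.34,0,-0.062,0]]], "jaw": 1}}

```text
clock: 1.4
tool_pos: [0.5058, 0.1752, 0.2455]
tcp_rot: [-90.0, -0.0, 0.0]
ft_force: [1.0, 0.1, -0.0]
width: 0.0857
```

```bash
python3 -c "
from h import *
s=manip.sense();print(s['tool_pos'],s['tcp_rot'],s['joints']);print(go(.685,-.005,.22,0))"
```

```text
[0.5058 0.1752 0.2455] [-89.9836  -0.0247   0.0292] [11.9244  4.2677  7.2906 92.9953  0.0109 11.8952]
[ 0.3582  0.051  -0.3607 -0.      0.0001  0.0001]
```

>>> {"op": "servo_tool", "data": {"moves": [[[0.06,0.01,-0.06,0,0,0],[0.12,0.02,-0.12,0,0,0],[0.18,0.03,-0.18,0,0,0],[0.24,0.04,-0.24,0,0,0],[0.3,0.05,-0.3,0,0,0],[0.34,0.05,-0.34,0,0,0],[0.358,0.05,-0.36,0,0,0],[0.358,0.05,-0.36,0,0,0],[0.358,0.05,-0.36,0,0,0]]]}}

```text
clock: 2.15
tool_pos: [0.6839, -0.0037, 0.2194]
tcp_rot: [-90.0, 0.1, -0.0]
ft_force: [0.2, 0.9, -0.0]
width: 0.0857
```

```bash
python3 -c "
from h import *
s=manip.sense();print(s['tool_pos'],s['tcp_rot'],s['ft_force']);c=world(manip.read_camera('wrist'),s);cv2.imwrite('pics/w1.png',c['frame']);np.savez('w1.npz',frame=c['frame'],R=c['R'],t=c['t'],intrinsics=c['intrinsics'])
print(proj(c,[[.685,-.004,.098],[.685,-.004,.002]]))"
```

```text
[ 0.6839 -0.0037  0.2194] [-89.9629   0.0895  -0.0424] [ 0.1593  0.8706 -0.0228]
[[273.5922 202.7777]
 [273.3265 175.242 ]]
```

View pics/w1.png

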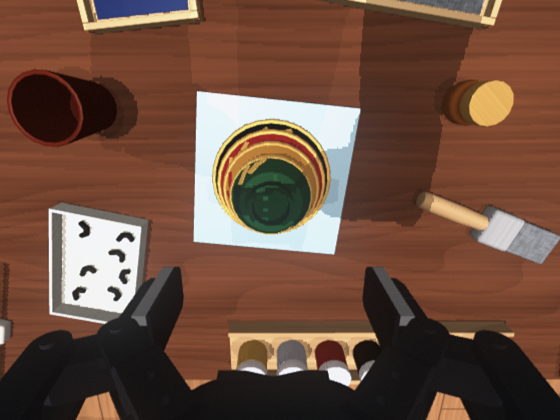

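The wrist view shows the stack upright and nearly coaxial, with the green foot at ~(269,203), the cup at (48,108) and the jar at (485,103). Now I measure the green rim circle.

```bash
cat >> h.py <<'E'
def circ(c,lo,hi,box,z):
    """enclosing circle (mm) of a coloured blob cast on plane z"""
    k=blob(c["frame"],lo,hi,box); p=ray(c,k,z)[:,:2].astype(np.float32)*1000
    (x,y),r=cv2.minEnclosingCircle(p); e=cv2.fitEllipse(cv2.convexHull(p))
    return np.round([x,y,r],1),np.round([*e[0],*e[1]],1)
E
python3 - <<'E'
from h import *
c=dict(np.load('w1.npz'))
print("tiny",circ(c,(60,60,15),(95,255,150),(190,100,360,245),.064))
# large outline: non-paper, non-bench: everything within the paper darker than the paper
f=c["frame"].copy(); hsv=cv2.cvtColor(f,cv2.COLOR_BGR2HSV)
m=((hsv[...,2]<235)|(hsv[...,1]>60)).astype(np.uint8)*255
k=np.zeros_like(m); k[112:240,206:335]=255; m&=k
cs=max(cv2.findContours(m,cv2.RETR_EXTERNAL,cv2.CHAIN_APPROX_NONE)[0],key=cv2.contourArea)[:,0]
print(cv2.boundingRect(cs))
ct=manip.read_camera("top"); print("top tiny",circ(ct,(60,60,15),(95,255,150),(240,120,300,180),.064))
print(hsv[203,[230,240,250,262,270,300]],hsv[170,[215,218,222,226,230]])
E
```

```text
tiny (array([690.7,  -6.6,  36. ]), array([690.6,  -6.6,  70.5,  71.8]))
(212, 118, 123, 117)Traceback (most recent call last):
  File "<stdin>", line 10, in <module>
  File "h.py", line 29, in circ
    k=blob(c["frame"],lo,hi,box); p=ray(c,k,z)[:,:2].astype(np.float32)*1000
  File "h.py", line 22, in blob
    return max(cs,key=cv2.contourArea)[:,0,:]
           ~~~^^^^^^^^^^^^^^^^^^^^^^^^
ValueError: max() iterable argument is empty
```

>>> {"op": "servo_tool", "data": {"moves": [[[0.01,0.04,-0.005,0,0,0],[0.01,0.09,-0.005,0,0,0],[0.01,0.14,-0.005,0,0,0],[0.01,0.18,-0.005,0,0,0],[0.01,0.21,-0.005,0,0,0],[0.01,0.23,-0.005,0,0,0],[0.01,0.242,-0.005,0,0,0],[0.01,0.242,-0.005,0,0,0]]]}}

```text
clock: 2.92
tool_pos: [0.6877, -0.0044, 0.0983]
tcp_rot: [-90.0, 0.1, 0.1]
ft_force: [-0.4, 0.2, -0.1]
width: 0.0857
```

>>> {"op": "servo_tool", "data": {"moves": [[[0,0,0,0,0,0],[0,0,0,0,0,0],[0,0,0,0,0,0],[0,0,0,0,0,0],[0,0,0,0,0,0],[0,0,0,0,0,0],[0,0,0,0,0,0],[0,0,0,0,0,0]]], "jaw": -1, "grip_force": 40}}

```text
clock: 3.58
tool_pos: [0.69, -0.0056, 0.1012]
tcp_rot: [-90.0, -0.2, 0.0]
ft_force: [0.2, 0.9, 5.2]
width: 0.0378
```

```bash
python3 -c "
from h import *
s=manip.sense();print(s['tool_pos'],s['ft_force'],s['width']);c=world(manip.read_camera('wrist'),s);cv2.imwrite('pics/w2.png',c['frame'])"
```

```text
[ 0.69   -0.0056  0.1012] [0.2237 0.9346 5.1935] 0.037756445592116335
```

View pics/w2.png

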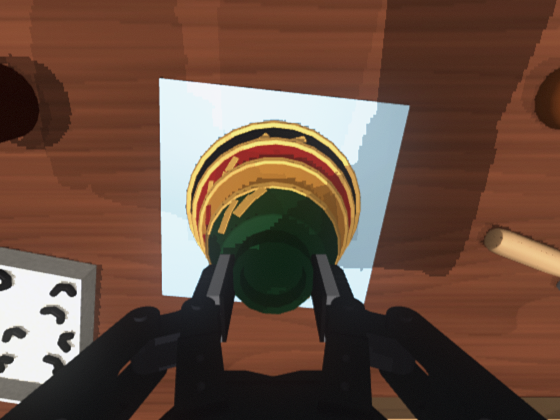

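The jaws have closed on the green foot, which sits between the pads at (270,272). Width is 38 mm against the 40 mm foot. Lift.

>>> {"op": "servo_tool", "data": {"moves": [[[0,-0.01,0,0,0,0],[0,-0.02,0,0,0,0],[0,-0.04,0,0,0,0],[0,-0.06,0,0,0,0],[0,-0.09,0,0,0,0],[0,-0.12,0,0,0,0],[0,-0.15,0,0,0,0],[0,-0.17,0,0,0,0],[0,-0.17,0,0,0,0],[0,-0.17,0,0,0,0]]]}}

```text
clock: 4.47
tool_pos: [0.6895, -0.0056, 0.1855]
tcp_rot: [-90.0, -0.1, 0.0]
ft_force: [-0.3, -0.5, -1.4]
width: 0.0377
```

```bash
python3 -c "
from h import *
s=manip.sense();print(s['tool_pos'],s['ft_force'],s['width']);c=world(manip.read_camera('wrist'),s);d=manip.read_camera('side')
cv2.imwrite('pics/w3.png',np.hstack([c['frame'][60:420,140:420],cv2.resize(d['frame'][130:280,270:420],None,fx=2.4,fy=2.4)]))
print(go(.484,-.130,.18,0))"
```

```text
[ 0.6895 -0.0056  0.1855] [-0.346  -0.4794 -1.3793] 0.0376881744001561
[-0.409   0.0071 -0.2488 -0.      0.0001 -0.0003]
```

View pics/w3.png

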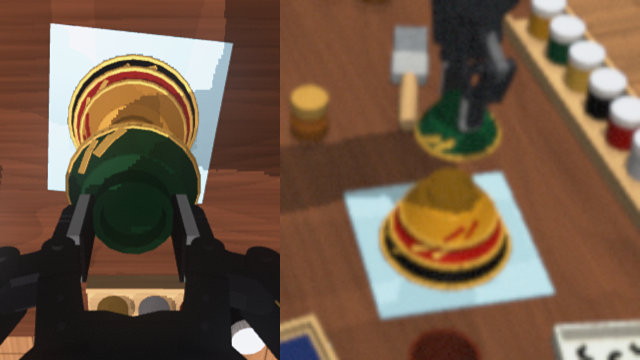

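The green bowl hangs level in the gripper, and the ochre bowl is now on top of the stack. I measure the held bowl's offset from the TCP, and the ochre bowl's position in the same picture.

```bash
python3 -c "
from h import *
s=manip.sense();c=world(manip.read_camera('wrist'),s)
print(circ(c,(60,60,15),(95,255,150),(190,150,360,330),s['tool_pos'][2]-.037+.002),s['tool_pos'])
print(s['joints'])"
```

```text
(array([692.3,  -6.1,  39.2]), array([691. ,  -6.5,  72.3,  78.6])) [ 0.6884 -0.0054  0.1832]
[-6.0287 28.0304 29.0264 91.0946 -0.0021 -6.0727]
```

>>> {"op": "servo_tool", "data": {"moves": [[[-0.02,0,-0.012,0,0,0],[-0.06,0,-0.036,0,0,0],[-0.11,0,-0.066,0,0,0],[-0.16,0,-0.096,0,0,0],[-0.21,0,-0.126,0,0,0],[-0.26,0,-0.156,0,0,0],[-0.31,0,-0.186,0,0,0],[-0.36,0,-0.216,0,0,0],[-0.39,0,-0.235,0,0,0],[-0.41,0,-0.246,0,0,0],[-0.413,0,-0.247,0,0,0],[-0.413,0,-0.247,0,0,0]]]}}

```text
clock: 5.62
tool_pos: [0.4823, -0.1291, 0.1839]
tcp_rot: [-90.0, 0.0, -0.0]
ft_force: [0.3, -0.9, -1.0]
width: 0.0381
```

>>> {"op": "servo_tool", "data": {"moves": [[[0,0.03,0,0,0,0],[0,0.07,0,0,0,0],[0,0.11,0,0,0,0],[0,0.15,0,0,0,0],[0,0.19,0,0,0,0],[0,0.22,0,0,0,0],[0,0.23,0,0,0,0],[0,0.23,0,0,0,0],[0,0.23,0,0,0,0]]]}}

```text
clock: 6.37
tool_pos: [0.4831, -0.1288, 0.0695]
tcp_rot: [-90.0, -0.0, 0.1]
ft_force: [-0.2, 0.1, -1.0]
width: 0.0378
```

```bash
python3 -c "
from h import *
s=manip.sense();c=world(manip.read_camera('wrist'),s);print(s['tool_pos'],s['ft_force'],s['width']);d=manip.read_camera('side')
print(go(.482,-.129,.043,0))
cv2.imwrite('pics/w4.png',np.hstack([c['frame'][60:420,100:440],cv2.resize(d['frame'][200:350,200:350],None,fx=2.4,fy=2.4)]))"
```

```text
[ 0.4831 -0.1288  0.0695] [-0.2203  0.129  -0.9785] 0.037827347221476786
[-0.0038  0.0555  0.0008  0.0001  0.0002  0.0004]
```

View pics/w4.png

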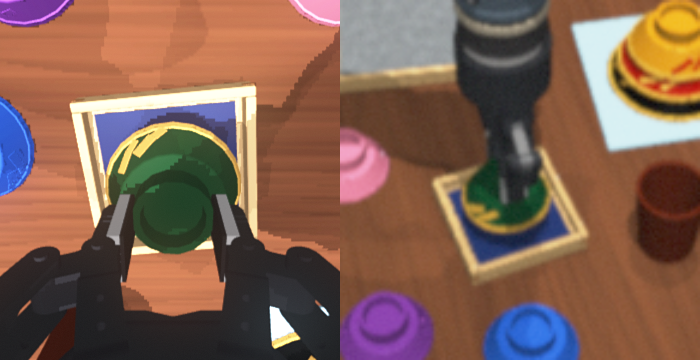

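The bowl sits centrally over the dark blue tray in both views. Lower gently.

>>> {"op": "servo_tool", "data": {"moves": [[[-0.002,0.015,0,0,0,0],[-0.002,0.03,0,0,0,0],[-0.002,0.04,0,0,0,0],[-0.002,0.046,0,0,0,0],[-0.002,0.049,0,0,0,0],[-0.002,0.052,0,0,0,0],[-0.002,0.054,0,0,0,0],[-0.002,0.055,0,0,0,0],[-0.002,0.055,0,0,0,0]]]}}

```text
clock: 7.22
tool_pos: [0.4811, -0.129, 0.0431]
tcp_rot: [-90.0, 0.0, 0.0]
ft_force: [-3.3, 1.4, 6.2]
width: 0.038
```

>>> {"op": "servo_tool", "data": {"moves": [[[0,-0.002,0,0,0,0],[0,-0.002,0,0,0,0],[0,-0.002,0,0,0,0],[0,-0.002,0,0,0,0],[0,-0.002,0,0,0,0]]], "jaw": 0.5}}

```text
clock: 7.63
tool_pos: [0.4815, -0.1292, 0.0427]
tcp_rot: [-90.0, -0.0, 0.0]
ft_force: [-0.0, -0.0, 0.7]
width: 0.064
```

>>> {"op": "servo_tool", "data": {"moves": [[[0,-0.02,0,0,0,0],[0,-0.06,0,0,0,0],[0,-0.12,0,0,0,0],[0,-0.18,0,0,0,0],[0,-0.24,0,0,0,0],[0,-0.29,0,0,0,0],[0,-0.29,0,0,0,0]]]}}

```text
clock: 8.22
tool_pos: [0.4847, -0.1305, 0.1954]
tcp_rot: [-90.3, -0.6, 0.0]
ft_force: [0.1, 0.3, 0.5]
width: 0.0639
```

```bash
python3 -c "
from h import *
s=manip.sense();c=world(manip.read_camera('wrist'),s);print(s['tool_pos'],s['ft_force'],s['width'])
cv2.imwrite('pics/w5.png',c['frame'][:,60:480])
print(circ(c,(60,60,15),(95,255,150),None,.008), circ(c,(105,120,40),(130,255,170),(150,60,420,300),.006))
print(go(.688,-.006,.20,0))"
```

```text
[ 0.4847 -0.1305  0.1954] [0.1099 0.3139 0.5077] 0.06388205921422524
(array([ 481.1, -130.2,   35.2]), array([ 480.7, -130.9,   67.3,   70.7])) (array([ 485.5, -132.3,   58.4]), array([ 490.2, -135.4,   92.6,  106.5]))
[ 0.4087 -0.0124  0.2479  0.0005  0.0001  0.0013]
```

View pics/w5.png

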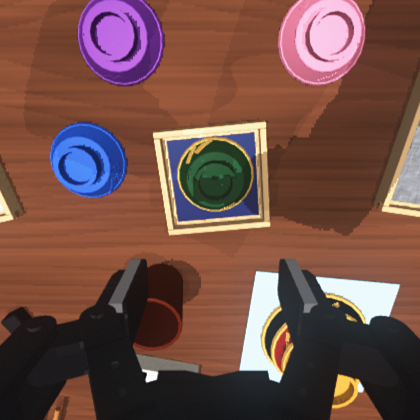

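The green bowl is flat and centred in its tray at ~(215,175), and the cup is untouched. Back to the stack for the ochre bowl.

>>> {"op": "servo_tool", "data": {"moves": [[[0.03,0,0.018,0,0,0],[0.09,-0.01,0.055,0,0,0],[0.15,-0.02,0.09,0,0,0],[0.21,-0.03,0.128,0,0,0],[0.27,-0.03,0.165,0,0,0],[0.33,-0.03,0.2,0,0,0],[0.38,-0.03,0.235,0,0,0],[0.4,-0.03,0.245,0,0,0],[0.405,-0.03,0.248,0,0,0],[0.405,-0.03,0.248,0,0,0],[0.405,-0.03,0.248,0,0,0]]], "jaw": 1}}

```text
clock: 9.18
tool_pos: [0.6829, -0.0054, 0.202]
tcp_rot: [-90.0, 0.1, 0.0]
ft_force: [-0.6, -0.7, 0.1]
width: 0.0853
```

```bash
python3 -c "
from h import *
s=manip.sense();c=world(manip.read_camera('wrist'),s);print(s['tool_pos'],s['ft_force'],s['width'])
f=c['frame'];cv2.imwrite('pics/w6.png',f[60:300,150:400]);np.savez('w6.npz',frame=f,R=c['R'],t=c['t'],intrinsics=c['intrinsics'])
h=cv2.cvtColor(f,cv2.COLOR_BGR2HSV);p=proj(c,[.69,-.006,.08])[0];print(p);u,v=p.round().astype(int)
print([(x,h[v,u+x].tolist()) for x in range(-70,71,7)])
print(circ(c,(15,110,60),(32,255,255),(200,90,350,260),.042))"
```

```text
[ 0.6829 -0.0054  0.202 ] [-0.5689 -0.6912  0.074 ] 0.08526316046857652
[273.3998 209.378 ]
[(-70, [97, 19, 248]), (-63, [97, 19, 248]), (-56, [100, 24, 250]), (-49, [13, 156, 209]), (-42, [4, 171, 149]), (-35, [15, 160, 150]), (-28, [15, 167, 173]), (-21, [15, 151, 110]), (-14, [16, 170, 174]), (-7, [16, 170, 178]), (0, [16, 173, 174]), (7, [16, 171, 174]), (14, [16, 173, 174]), (21, [14, 148, 100]), (28, [16, 169, 174]), (35, [15, 160, 140]), (42, [2, 156, 103]), (49, [17, 149, 181]), (56, [100, 50, 187]), (63, [99, 50, 197]), (70, [99, 50, 195])]
(array([679.2,  -6.6,  58.1]), array([678.9,  -6.5, 114.8, 115. ]))
```

View pics/w6.png

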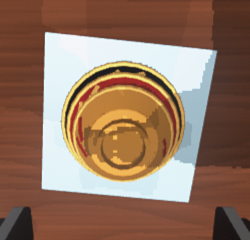

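>>> {"op": "servo_tool", "data": {"moves": [[[0.01,0.04,-0.001,0,0,0],[0.01,0.09,-0.001,0,0,0],[0.01,0.14,-0.001,0,0,0],[0.01,0.18,-0.001,0,0,0],[0.01,0.21,-0.001,0,0,0],[0.01,0.23,-0.001,0,0,0],[0.01,0.242,-0.001,0,0,0],[0.01,0.242,-0.001,0,0,0]]]}}

```text
clock: 9.9
tool_pos: [0.6876, -0.006, 0.0807]
tcp_rot: [-90.0, 0.1, -0.0]
ft_force: [-0.8, -0.6, 0.2]
width: 0.0855
```

>>> {"op": "servo_tool", "data": {"moves": [[[0,0,0,0,0,0],[0,0,0,0,0,0],[0,0,0,0,0,0],[0,0,0,0,0,0],[0,0,0,0,0,0],[0,0,0,0,0,0],[0,0,0,0,0,0],[0,0,0,0,0,0]]], "jaw": -1, "grip_force": 40}}

```text
clock: 10.57
tool_pos: [0.6902, -0.0056, 0.084]
tcp_rot: [-90.0, -0.2, 0.0]
ft_force: [0.6, -0.6, 5.2]
width: 0.0435
```

>>> {"op": "servo_tool", "data": {"moves": [[[0,-0.01,0,0,0,0],[0,-0.02,0,0,0,0],[0,-0.04,0,0,0,0],[0,-0.06,0,0,0,0],[0,-0.09,0,0,0,0],[0,-0.12,0,0,0,0],[0,-0.15,0,0,0,0],[0,-0.18,0,0,0,0],[0,-0.21,0,0,0,0],[0,-0.22,0,0,0,0],[0,-0.22,0,0,0,0],[0,-0.22,0,0,0,0]]]}}

```text
clock: 11.57
tool_pos: [0.6891, -0.0055, 0.1921]
tcp_rot: [-90.0, -0.0, 0.0]
ft_force: [-0.7, 0.3, -1.4]
width: 0.0435
```

```bash
python3 -c "
from h import *
s=manip.sense();print(s['tool_pos'],s['ft_force'],s['width']);c=world(manip.read_camera('wrist'),s);d=manip.read_camera('side')
cv2.imwrite('pics/w7.png',np.hstack([c['frame'][60:420,110:450],cv2.resize(d['frame'][100:280,270:420],None,fx=2,fy=2)]))
print(circ(c,(13,110,60),(32,255,255),(170,120,380,330),s['tool_pos'][2]-.039))
print(go(.478,-.408,.19,0))"
```

```text
[ 0.6891 -0.0055  0.1921] [-0.654   0.3083 -1.3799] 0.0434621178256553
(array([677.9,  -6.5,  61.4]), array([678.3,  -6.8,  94.5, 122.2]))
[-0.4212  0.0016 -0.8048 -0.      0.0001 -0.0004]
```

View pics/w7.png

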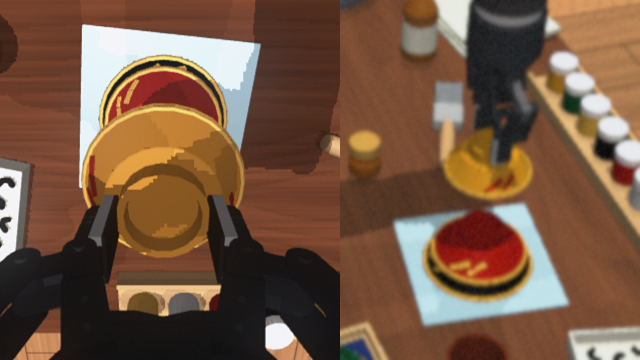

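The ochre bowl is lifted and level, with red now on top of the stack. Carry it to the white tray at a rim height of about 0.15, above the cup.

>>> {"op": "servo_tool", "data": {"moves": [[[-0.01,0,-0.02,0,0,0],[-0.025,0,-0.05,0,0,0],[-0.05,0,-0.1,0,0,0],[-0.08,0,-0.16,0,0,0],[-0.11,0,-0.22,0,0,0],[-0.145,0,-0.28,0,0,0],[-0.18,0,-0.34,0,0,0],[-0.21,0,-0.4,0,0,0],[-0.24,0,-0.46,0,0,0],[-0.275,0,-0.52,0,0,0],[-0.305,0,-0.58,0,0,0],[-0.335,0,-0.64,0,0,0]]]}}

```text
clock: 12.67
tool_pos: [0.5193, -0.3271, 0.1908]
tcp_rot: [-90.0, 0.1, 0.0]
ft_force: [0.0, 0.7, -1.3]
width: 0.0436
```

>>> {"op": "servo_tool", "data": {"moves": [[[-0.03,0,-0.055,0,0,0],[-0.055,0,-0.105,0,0,0],[-0.075,0,-0.14,0,0,0],[-0.085,0,-0.16,0,0,0],[-0.089,0.02,-0.165,0,0,0],[-0.089,0.05,-0.165,0,0,0],[-0.089,0.1,-0.165,0,0,0],[-0.089,0.15,-0.165,0,0,0],[-0.089,0.19,-0.165,0,0,0],[-0.089,0.22,-0.165,0,0,0],[-0.089,0.23,-0.165,0,0,0],[-0.089,0.23,-0.165,0,0,0]]]}}

```text
clock: 13.67
tool_pos: [0.4761, -0.4055, 0.0736]
tcp_rot: [-89.7, 0.2, 0.1]
ft_force: [-0.9, 0.2, -0.8]
width: 0.0442
```

```bash
python3 -c "
from h import *
s=manip.sense();print(s['tool_pos'],s['tcp_rot'],s['ft_force'],s['width']);c=world(manip.read_camera('wrist'),s);d=manip.read_camera('side')
cv2.imwrite('pics/w8.png',np.hstack([c['frame'][40:420,100:440],cv2.resize(d['frame'][330:420,250:370],(506,380))]))
print(go(.477,-.408,.048,0))"
```

```text
[ 0.4761 -0.4055  0.0736] [-89.7375   0.2158   0.1228] [-0.874   0.1596 -0.7933] 0.04415942411936202
[-0.0012  0.0583 -0.0008  0.      0.0003  0.    ]
```

View pics/w8.png

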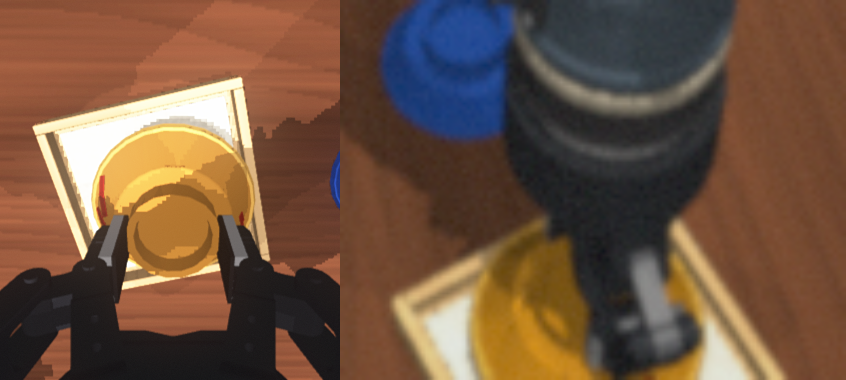

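The bowl is over the white tray but seems offset to the right, with a wider white gap on its left. I check the tray centre from the wrist image's outer corners, at full-frame px (135,168), (342,120) and (368,298).

```bash
python3 -c "
from h import *
s=manip.sense();c=world(manip.read_camera('wrist'),s)
f=c['frame'];h=cv2.cvtColor(f,cv2.COLOR_BGR2HSV)
P=ray(c,[(135,168),(342,120),(368,298)],.018);print(P,np.linalg.norm(P[0]-P[1]),np.linalg.norm(P[2]-P[1]),(P[0]+P[2])/2)
# inner corners of white lining, far side (floor z=.006 hidden? use wall-top inner)
d=manip.read_camera('side');cv2.imwrite('pics/s8.png',d['frame'])
"
python3 - <<'E'
import sys; sys.path.insert(0,'.')
import os; os.chdir('.')
from h import *
# outer pale-wood hull of each tray in the first top view, top edges at z=.018
c=manip.read_camera("top"); f=cv2.imread("pics/top0.png")
for n,b in {"brown":(60,192,140,275),"grey":(180,208,265,292),"blue":(297,192,360,252),"white":(402,174,484,250)}.items():
    k=blob(f,(15,40,150),(35,200,255),b); p=(ray(c,k,.018)[:,:2]*1000).astype(np.float32); r=cv2.minAreaRect(p); print(n,np.round(r[0],1),np.round(r[1],1))
E
```

```text
[[ 0.4359 -0.4915  0.018 ]
 [ 0.4077 -0.3693  0.018 ]
 [ 0.5275 -0.3425  0.018 ]] 0.12545089318684055 0.12268955748408905 [ 0.4817 -0.417   0.018 ]
brown [523.2 425.5] [143.2 144.7]
grey [448.3 134.9] [162.9 161. ]
blue [ 485.3 -127.7] [107.1 108.5]
white [ 479. -411.] [125.4 126.1]
```

>>> {"op": "servo_tool", "data": {"moves": [[[0.003,0,-0.007,0,0,0],[0.006,0.01,-0.015,0,0,0],[0.006,0.02,-0.015,0,0,0],[0.006,0.03,-0.015,0,0,0],[0.006,0.037,-0.015,0,0,0],[0.006,0.042,-0.015,0,0,0],[0.006,0.045,-0.015,0,0,0],[0.006,0.048,-0.015,0,0,0],[0.006,0.05,-0.015,0,0,0],[0.006,0.05,-0.015,0,0,0]]]}}

```text
clock: 14.75
tool_pos: [0.4801, -0.4155, 0.0517]
tcp_rot: [-90.0, 0.0, 0.0]
ft_force: [0.0, -0.0, -0.6]
width: 0.0439
```

>>> {"op": "servo_tool", "data": {"moves": [[[0,0.003,0.002,0,0,0],[0,0.006,0.002,0,0,0],[0,0.008,0.002,0,0,0],[0,0.009,0.002,0,0,0],[0,0.009,0.002,0,0,0]]]}}

```text
clock: 15.17
tool_pos: [0.4803, -0.4146, 0.048]
tcp_rot: [-90.0, -0.0, 0.0]
ft_force: [-1.4, 0.7, 2.4]
width: 0.0438
```

Contact is felt at the expected height. Release and retreat.

>>> {"op": "servo_tool", "data": {"moves": [[[0,0,0,0,0,0],[0,0,0,0,0,0],[0,0,0,0,0,0],[0,0,0,0,0,0],[0,0,0,0,0,0]]], "jaw": 0.6}}

```text
clock: 15.58
tool_pos: [0.4801, -0.4147, 0.0471]
tcp_rot: [-90.0, 0.0, 0.0]
ft_force: [-0.8, -0.0, -0.1]
width: 0.0681
```

>>> {"op": "servo_tool", "data": {"moves": [[[0,-0.02,0,0,0,0],[0,-0.06,0,0,0,0],[0,-0.12,0,0,0,0],[0,-0.18,0,0,0,0],[0,-0.24,0,0,0,0],[0,-0.28,0,0,0,0],[0,-0.28,0,0,0,0],[0,-0.28,0,0,0,0]]]}}

```text
clock: 16.25
tool_pos: [0.4811, -0.4157, 0.1903]
tcp_rot: [-90.2, -0.2, 0.0]
ft_force: [0.5, -0.2, 0.1]
width: 0.0684
```

```bash
python3 -c "
from h import *
s=manip.sense();c=world(manip.read_camera('wrist'),s);print(s['tool_pos'],s['ft_force'],s['width'])
cv2.imwrite('pics/w9.png',c['frame'])
print(circ(c,(13,110,60),(32,255,255),(150,80,400,330),.008))
k=blob(c['frame'],(0,0,190),(180,60,255),(150,60,420,330));r=cv2.minAreaRect((ray(c,k,.006)[:,:2]*1000).astype(np.float32));print(r)
print(go(.688,-.006,.20,0))"
```

```text
[ 0.4811 -0.4157  0.1903] [ 0.4659 -0.2448  0.0759] 0.06836366552309374
(array([ 479.8, -415.9,   47.5]), array([ 479.4, -415.6,   93. ,   94.5]))
((476.0302734375, -415.9429626464844), (116.71295166015625, 128.50144958496094), 13.30090045928955)
[ 0.4159 -0.0245  0.8175  0.0002  0.0001  0.0001]
```

View pics/w9.png

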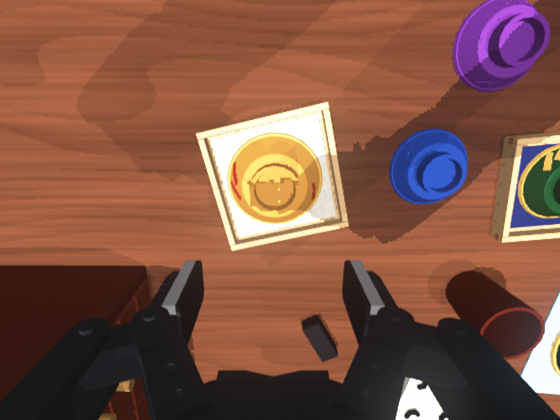

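The ochre bowl is flat and centred in the white tray: bowl (479.8,-415.9), lining centre (476,-416). Back for the red bowl.

>>> {"op": "servo_tool", "data": {"moves": [[[0.015,0,0.03,0,0,0],[0.05,-0.01,0.1,0,0,0],[0.085,-0.02,0.17,0,0,0],[0.12,-0.02,0.24,0,0,0],[0.155,-0.02,0.31,0,0,0],[0.19,-0.02,0.38,0,0,0],[0.225,-0.02,0.45,0,0,0],[0.26,-0.02,0.52,0,0,0],[0.295,-0.02,0.59,0,0,0],[0.33,-0.02,0.66,0,0,0],[0.365,-0.02,0.73,0,0,0],[0.39,-0.02,0.78,0,0,0]]], "jaw": 1}}

```text
clock: 17.3
tool_pos: [0.6746, -0.0208, 0.1943]
tcp_rot: [-89.9, 0.2, 0.2]
ft_force: [-0.5, -0.4, -0.0]
width: 0.0853
```

```bash
python3 -c "
from h import *
s=manip.sense();c=world(manip.read_camera('wrist'),s);print(s['tool_pos'],s['ft_force'],s['width'])
f=c['frame']
h=cv2.cvtColor(f,cv2.COLOR_BGR2HSV);m=(((h[...,0]<9)|(h[...,0]>172))&(h[...,1]>150)).astype(np.uint8)*255
p=proj(c,[.69,-.006,.03])[0].astype(int);print(p)
k=np.zeros_like(m);cv2.circle(k,tuple(int(v) for v in p),60,255,-1);m&=k
cs=max(cv2.findContours(m,0,1)[0],key=cv2.contourArea)[:,0]
q=(ray(c,cs,.024)[:,:2]*1000).astype(np.float32);print(cv2.minEnclosingCircle(q),cv2.fitEllipse(cv2.convexHull(q)))
print(go(.689,-.006,.062,0))"
```

```text
[ 0.6746 -0.0208  0.1943] [-0.4915 -0.4187 -0.036 ] 0.08530591421376565
[288 203]
((690.0901489257812, -6.358163833618164), 53.40611267089844) ((690.1339721679688, -6.506376266479492), (105.7117919921875, 106.310791015625), 12.987268447875977)
[ 0.0266  0.2635  0.0187 -0.0009  0.0012 -0.0004]
```

>>> {"op": "servo_tool", "data": {"moves": [[[0.01,0.02,0.01,0,0,0],[0.02,0.06,0.02,0,0,0],[0.028,0.1,0.028,0,0,0],[0.028,0.14,0.028,0,0,0],[0.028,0.17,0.028,0,0,0],[0.028,0.19,0.028,0,0,0],[0.028,0.19,0.028,0,0,0],[0.028,0.19,0.028,0,0,0]]]}}

```text
clock: 18.02
tool_pos: [0.6876, -0.0111, 0.1005]
tcp_rot: [-90.0, 0.2, -0.0]
ft_force: [-0.3, -0.4, 1.0]
width: 0.0852
```

```bash
python3 -c "
from h import *
s=manip.sense();print(s['tool_pos']);print(go(.690,-.0065,.062,0))"
```

```text
[ 0.6876 -0.0111  0.1005]
[ 0.0051  0.077   0.0093 -0.     -0.     -0.0005]
```

>>> {"op": "servo_tool", "data": {"moves": [[[0.004,0.01,0.009,0,0,0],[0.004,0.03,0.009,0,0,0],[0.004,0.05,0.009,0,0,0],[0.004,0.065,0.009,0,0,0],[0.004,0.077,0.009,0,0,0],[0.004,0.077,0.009,0,0,0],[0.004,0.077,0.009,0,0,0]]]}}

```text
clock: 18.6
tool_pos: [0.6902, -0.0059, 0.0628]
tcp_rot: [-90.0, 0.1, 0.0]
ft_force: [0.1, -0.1, 0.3]
width: 0.0855
```

>>> {"op": "servo_tool", "data": {"moves": [[[0,0,0,0,0,0],[0,0,0,0,0,0],[0,0,0,0,0,0],[0,0,0,0,0,0],[0,0,0,0,0,0],[0,0,0,0,0,0],[0,0,0,0,0,0],[0,0,0,0,0,0]]], "jaw": -1, "grip_force": 40}}

```text
clock: 19.27
tool_pos: [0.6917, -0.0061, 0.0651]
tcp_rot: [-90.0, -0.1, 0.0]
ft_force: [-0.2, -0.1, 5.4]
width: 0.0502
```

>>> {"op": "servo_tool", "data": {"moves": [[[0,-0.01,0,0,0,0],[0,-0.02,0,0,0,0],[0,-0.04,0,0,0,0],[0,-0.06,0,0,0,0],[0,-0.09,0,0,0,0],[0,-0.12,0,0,0,0],[0,-0.15,0,0,0,0],[0,-0.18,0,0,0,0],[0,-0.21,0,0,0,0],[0,-0.22,0,0,0,0],[0,-0.22,0,0,0,0],[0,-0.22,0,0,0,0]]]}}

```text
clock: 20.27
tool_pos: [0.6911, -0.006, 0.1741]
tcp_rot: [-90.0, -0.0, 0.0]
ft_force: [-0.6, -0.2, -1.5]
width: 0.0498
```

```bash
python3 -c "
from h import *
s=manip.sense();print(s['tool_pos'],s['ft_force'],s['width']);c=world(manip.read_camera('wrist'),s);d=manip.read_camera('side')
cv2.imwrite('pics/w10.png',np.hstack([c['frame'][60:420,110:450],cv2.resize(d['frame'][100:280,270:420],None,fx=2,fy=2)]))
print(go(.523,.4255,.17,0))"
```

```text
[ 0.6911 -0.006   0.1741] [-0.6211 -0.1713 -1.5381] 0.04984103133661097
[-0.3338  0.0057  0.8631 -0.      0.0001 -0.0004]
```

The grip is good: width 49.8 mm and a 1.5 N load. Carry to the brown tray.

>>> {"op": "servo_tool", "data": {"moves": [[[-0.01,0,0.02,0,0,0],[-0.02,0,0.05,0,0,0],[-0.04,0,0.1,0,0,0],[-0.062,0,0.16,0,0,0],[-0.085,0,0.22,0,0,0],[-0.11,0,0.28,0,0,0],[-0.13,0,0.34,0,0,0],[-0.155,0,0.4,0,0,0],[-0.178,0,0.46,0,0,0],[-0.2,0,0.52,0,0,0],[-0.225,0,0.58,0,0,0],[-0.25,0,0.64,0,0,0]]]}}

```text
clock: 21.37
tool_pos: [0.5631, 0.3165, 0.1733]
tcp_rot: [-90.0, 0.1, 0.1]
ft_force: [0.6, -0.3, -1.0]
width: 0.0497
```

>>> {"op": "servo_tool", "data": {"moves": [[[-0.02,0,0.055,0,0,0],[-0.042,0,0.11,0,0,0],[-0.06,0,0.16,0,0,0],[-0.075,0,0.2,0,0,0],[-0.083,0,0.22,0,0,0],[-0.085,0.03,0.223,0,0,0],[-0.085,0.07,0.223,0,0,0],[-0.085,0.11,0.223,0,0,0],[-0.085,0.14,0.223,0,0,0],[-0.085,0.15,0.223,0,0,0],[-0.085,0.15,0.223,0,0,0],[-0.085,0.15,0.223,0,0,0]]]}}

```text
clock: 22.37
tool_pos: [0.5227, 0.4253, 0.099]
tcp_rot: [-90.0, 0.0, 0.0]
ft_force: [-0.2, -0.2, -2.3]
width: 0.0496
```

```bash
python3 -c "
from h import *
s=manip.sense();print(s['tool_pos'],s['tcp_rot'],s['ft_force'],s['width']);c=world(manip.read_camera('wrist'),s)
np.savez('w11.npz',frame=c['frame'],R=c['R'],t=c['t'],intrinsics=c['intrinsics'])
cv2.imwrite('pics/w11.png',c['frame'])"
```

```text
[0.5227 0.4253 0.099 ] [-90.0151   0.0232   0.0433] [-0.2133 -0.2331 -2.2879] 0.04957182187333285
```

View pics/w11.png

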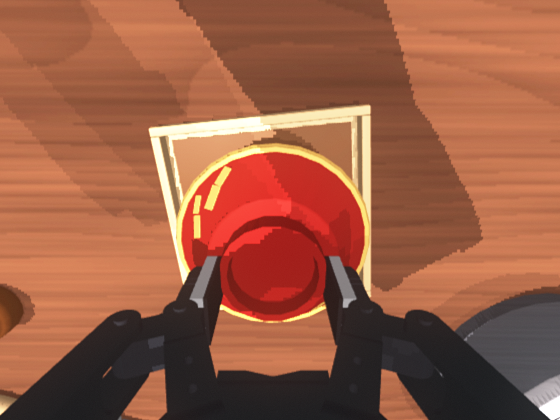

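The red bowl is over the brown tray, whose outer far corners are at (150,130) and (370,106). I compute the tray centre from that edge and the held bowl's centre.

```bash
python3 -c "
from h import *
c=dict(np.load('w11.npz'))
P=ray(c,[(150,130),(370,106)],.018)[:,:2];d=P[1]-P[0];L=np.hypot(*d);d/=L;n=np.array([d[1],-d[0]]);print(P,L,(P[0]+P[1])/2+n*.0715,(P[0]+P[1])/2-n*.0715)
# rim circle from gold ellipse left, right, near points
print(ray(c,[(177,235),(371,235),(270,145)],.056))
s=manip.sense();print(s['tool_pos'])"
```

```text
[[0.4607 0.3449]
 [0.4458 0.4853]] 0.1411754374624267 [0.5244 0.4227] [0.3822 0.4076]
[[0.5175 0.3677 0.056 ]
 [0.5173 0.4821 0.056 ]
 [0.4646 0.4226 0.056 ]]
[0.5234 0.4257 0.1001]
```

>>> {"op": "servo_tool", "data": {"moves": [[[0.002,0.01,-0.002,0,0,0],[0.004,0.03,-0.002,0,0,0],[0.004,0.05,-0.002,0,0,0],[0.004,0.065,-0.002,0,0,0],[0.004,0.077,-0.002,0,0,0],[0.004,0.085,-0.002,0,0,0],[0.004,0.09,-0.002,0,0,0],[0.004,0.092,-0.002,0,0,0],[0.004,0.092,-0.002,0,0,0],[0.004,0.092,-0.002,0,0,0]]]}}

```text
clock: 23.25
tool_pos: [0.5253, 0.4246, 0.0533]
tcp_rot: [-90.0, -0.0, 0.0]
ft_force: [0.7, 0.1, -0.4]
width: 0.0499
```

>>> {"op": "servo_tool", "data": {"moves": [[[0,0.003,0,0,0,0],[0,0.006,0,0,0,0],[0,0.008,0,0,0,0],[0,0.009,0,0,0,0],[0,0.009,0,0,0,0]]]}}

```text
clock: 23.67
tool_pos: [0.5252, 0.4245, 0.0491]
tcp_rot: [-90.0, -0.0, 0.0]
ft_force: [-1.0, -0.2, 2.4]
width: 0.0497
```

>>> {"op": "servo_tool", "data": {"moves": [[[0,0,0,0,0,0],[0,0,0,0,0,0],[0,0,0,0,0,0],[0,0,0,0,0,0],[0,0,0,0,0,0]]], "jaw": 0.8}}

```text
clock: 24.08
tool_pos: [0.525, 0.4243, 0.0481]
tcp_rot: [-90.0, 0.0, 0.0]
ft_force: [0.9, -0.1, -0.0]
width: 0.0772
```

>>> {"op": "servo_tool", "data": {"moves": [[[0,-0.02,0,0,0,0],[0,-0.06,0,0,0,0],[0,-0.12,0,0,0,0],[0,-0.18,0,0,0,0],[0,-0.24,0,0,0,0],[0,-0.26,0,0,0,0],[0,-0.26,0,0,0,0]]]}}

```text
clock: 24.67
tool_pos: [0.5272, 0.4258, 0.1842]
tcp_rot: [-89.7, -0.5, 0.0]
ft_force: [0.2, 0.0, 1.2]
width: 0.0764
```

```bash
python3 -c "
from h import *
s=manip.sense();c=world(manip.read_camera('wrist'),s);print(s['tool_pos'],s['ft_force'],s['width'])
cv2.imwrite('pics/w12.png',c['frame'])
f=c['frame'];h=cv2.cvtColor(f,cv2.COLOR_BGR2HSV);m=(((h[...,0]<6)|(h[...,0]>172))&(h[...,1]>190)).astype(np.uint8)*255
m[330:]=0;cs=max(cv2.findContours(m,0,1)[0],key=cv2.contourArea)[:,0];q=(ray(c,cs,.009)[:,:2]*1000).astype(np.float32);print(cv2.minEnclosingCircle(q))
k=blob(f,(15,40,140),(35,200,255),(130,60,450,330));print(cv2.minAreaRect((ray(c,k,.018)[:,:2]*1000).astype(np.float32)))
print(go(.69,-.006,.17,0))"
```

```text
[0.5272 0.4258 0.1842] [0.1907 0.0313 1.1712] 0.07640549775184778
((523.5670776367188, 423.44586181640625), 52.718345642089844)
((523.1068115234375, 421.5442199707031), (143.29562377929688, 142.556884765625), 5.784058094024658)
[ 0.3269  0.0209 -0.8626 -0.0004  0.0001  0.0007]
```

The red bowl is placed: bowl (523.6,423.4) against tray (523.1,421.5). Return for the black bowl.

>>> {"op": "servo_tool", "data": {"moves": [[[0.01,0,-0.03,0,0,0],[0.04,0,-0.1,0,0,0],[0.065,0,-0.17,0,0,0],[0.09,0,-0.24,0,0,0],[0.12,0,-0.31,0,0,0],[0.145,0,-0.38,0,0,0],[0.17,0,-0.45,0,0,0],[0.2,0,-0.52,0,0,0],[0.225,0,-0.59,0,0,0],[0.25,0,-0.66,0,0,0],[0.275,0,-0.73,0,0,0],[0.3,0,-0.79,0,0,0]]], "jaw": 1}}

```text
clock: 25.72
tool_pos: [0.6738, 0.0259, 0.1747]
tcp_rot: [-90.0, 0.3, -0.1]
ft_force: [1.5, -0.4, 0.4]
width: 0.0856
```

>>> {"op": "servo_tool", "data": {"moves": [[[0.01,0,-0.03,0,0,0],[0.025,0,-0.06,0,0,0],[0.026,0.03,-0.07,0,0,0],[0.026,0.07,-0.07,0,0,0],[0.026,0.1,-0.07,0,0,0],[0.026,0.1,-0.07,0,0,0],[0.026,0.1,-0.07,0,0,0]]]}}

```text
clock: 26.3
tool_pos: [0.6859, -0.0053, 0.1247]
tcp_rot: [-90.0, 0.4, 0.0]
ft_force: [0.5, 0.3, 0.5]
width: 0.0855
```

```bash
python3 -c "
from h import *
s=manip.sense();c=world(manip.read_camera('wrist'),s);print(s['tool_pos'],s['ft_force'],s['width'])
f=c['frame'];cv2.imwrite('pics/w13.png',f);h=cv2.cvtColor(f,cv2.COLOR_BGR2HSV);m=(h[...,2]<60).astype(np.uint8)*255
p=proj(c,[.69,-.006,.02])[0].astype(int);k=np.zeros_like(m);cv2.circle(k,tuple(int(v) for v in p),100,255,-1);m&=k;m[:,:190]=0;m[:,355:]=0;m[300:]=0
cs=max(cv2.findContours(m,0,1)[0],key=cv2.contourArea)[:,0];q=(ray(c,cs,.005)[:,:2]*1000).astype(np.float32);print(cv2.minEnclosingCircle(q),cv2.boundingRect(cs),p)
print(go(.69,-.0065,.044,0))"
```

```text
[ 0.6859 -0.0053  0.1247] [0.4685 0.3058 0.5404] 0.08554870627263998
((689.7254638671875, -6.418179988861084), 61.58944320678711) (199, 132, 149, 141) [273 213]
[ 0.0063  0.1656 -0.0024 -0.0001  0.0002 -0.0005]
```

>>> {"op": "servo_tool", "data": {"moves": [[[0.006,0.03,-0.002,0,0,0],[0.006,0.07,-0.002,0,0,0],[0.006,0.11,-0.002,0,0,0],[0.006,0.14,-0.002,0,0,0],[0.006,0.155,-0.002,0,0,0],[0.006,0.163,-0.002,0,0,0],[0.006,0.163,-0.002,0,0,0],[0.006,0.163,-0.002,0,0,0]]]}}

```text
clock: 27.02
tool_pos: [0.6922, -0.0064, 0.0483]
tcp_rot: [-90.0, -0.1, 0.1]
ft_force: [0.6, -0.5, 0.6]
width: 0.0855
```

>>> {"op": "servo_tool", "data": {"moves": [[[0,0,0,0,0,0],[0,0,0,0,0,0],[0,0,0,0,0,0],[0,0,0,0,0,0],[0,0,0,0,0,0],[0,0,0,0,0,0],[0,0,0,0,0,0],[0,0,0,0,0,0]]], "jaw": -1, "grip_force": 45}}

```text
clock: 27.68
tool_pos: [0.6927, -0.0066, 0.0491]
tcp_rot: [-90.0, -0.2, 0.0]
ft_force: [-0.6, 0.5, 5.2]
width: 0.0552
```

>>> {"op": "servo_tool", "data": {"moves": [[[0,-0.01,0,0,0,0],[0,-0.02,0,0,0,0],[0,-0.04,0,0,0,0],[0,-0.06,0,0,0,0],[0,-0.09,0,0,0,0],[0,-0.12,0,0,0,0],[0,-0.15,0,0,0,0],[0,-0.18,0,0,0,0],[0,-0.21,0,0,0,0],[0,-0.22,0,0,0,0],[0,-0.22,0,0,0,0],[0,-0.22,0,0,0,0]]]}}

```text
clock: 28.68
tool_pos: [0.6916, -0.0065, 0.1571]
tcp_rot: [-90.0, -0.0, 0.0]
ft_force: [0.2, -0.0, -0.9]
width: 0.0553
```

```bash
python3 -c "
from h import *
s=manip.sense();print(s['tool_pos'],s['ft_force'],s['width']);print(go(.4475,.1335,.15,0))"
```

```text
[ 0.6916 -0.0065  0.1571] [ 0.2452 -0.0073 -0.8796] 0.05528049737550047
[-0.488   0.0139  0.2804  0.      0.0001  0.0001]
```

>>> {"op": "servo_tool", "data": {"moves": [[[-0.02,0,0.012,0,0,0],[-0.06,0,0.035,0,0,0],[-0.11,0,0.064,0,0,0],[-0.165,0,0.096,0,0,0],[-0.22,0,0.128,0,0,0],[-0.275,0,0.16,0,0,0],[-0.33,0,0.192,0,0,0],[-0.385,0,0.224,0,0,0],[-0.435,0,0.253,0,0,0],[-0.47,0,0.273,0,0,0],[-0.483,0,0.281,0,0,0],[-0.483,0,0.281,0,0,0]]]}}

```text
clock: 29.68
tool_pos: [0.4478, 0.1345, 0.1557]
tcp_rot: [-90.0, 0.1, 0.2]
ft_force: [0.3, 0.7, -0.5]
width: 0.0555
```

>>> {"op": "servo_tool", "data": {"moves": [[[0,0.02,0,0,0,0],[0,0.05,0,0,0,0],[0,0.08,0,0,0,0],[0,0.1,0,0,0,0],[0,0.11,0,0,0,0],[0,0.11,0,0,0,0],[0,0.11,0,0,0,0],[0,0.11,0,0,0,0]]]}}

```text
clock: 30.35
tool_pos: [0.4506, 0.1337, 0.1025]
tcp_rot: [-90.0, -0.1, 0.0]
ft_force: [-0.7, -0.4, -1.4]
width: 0.0553
```

```bash
python3 -c "
from h import *
s=manip.sense();print(s['tool_pos'],s['tcp_rot'],s['ft_force'],s['width']);c=world(manip.read_camera('wrist'),s)
np.savez('w14.npz',frame=c['frame'],R=c['R'],t=c['t'],intrinsics=c['intrinsics'])
cv2.imwrite('pics/w14.png',c['frame'])"
```

```text
[0.4506 0.1337 0.1025] [-89.9932  -0.0751   0.0211] [-0.6875 -0.4479 -1.3743] 0.055333513966969144
```

View pics/w14.png

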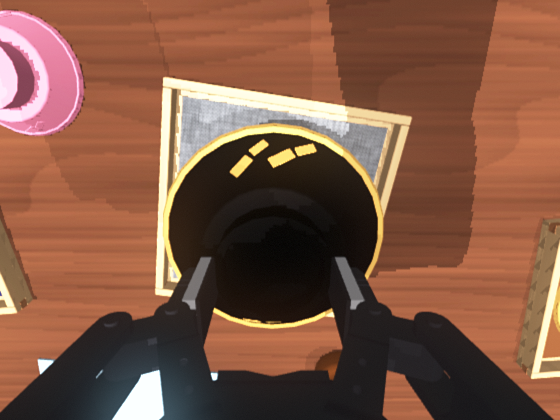

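The black bowl hangs level over the grey tray, whose outer corners are at (164,77), (411,118) and (156,293). The bowl rim passes through (163,225), (383,225) and (272,124).

```bash
python3 -c "
from h import *
c=dict(np.load('w14.npz'))
P=ray(c,[(164,77),(411,118),(156,293)],.018)[:,:2];print(P,np.linalg.norm(P[1]-P[0]),np.linalg.norm(P[2]-P[0]),(P[1]+P[2])/2)
d=P[1]-P[0];d/=np.hypot(*d);print((P[0]+P[1])/2+.0805*np.array([d[1],-d[0]]))
print(ray(c,[(163,225),(383,225),(272,124)],.0555));print(manip.sense()['tool_pos'])"
```

```text
[[0.3568 0.0649]
 [0.3814 0.2221]
 [0.5142 0.0411]] 0.15910289932742228 0.15917145653747397 [0.4478 0.1316]
[0.4486 0.131 ]
[[0.4407 0.0671 0.0555]
 [0.4407 0.1984 0.0555]
 [0.382  0.1322 0.0555]]
[0.4507 0.1338 0.1028]
```

>>> {"op": "servo_tool", "data": {"moves": [[[0,0.01,0,0,0,0],[0,0.03,0,0,0,0],[0,0.05,0,0,0,0],[0,0.065,0,0,0,0],[0,0.077,0,0,0,0],[0,0.085,0,0,0,0],[0,0.09,0,0,0,0],[0,0.092,0,0,0,0],[0,0.092,0,0,0,0],[0,0.092,0,0,0,0]]]}}

```text
clock: 31.23
tool_pos: [0.4501, 0.1339, 0.0561]
tcp_rot: [-90.0, -0.0, 0.0]
ft_force: [0.2, -0.5, -0.5]
width: 0.055
```

>>> {"op": "servo_tool", "data": {"moves": [[[0,0.002,0,0,0,0],[0,0.004,0,0,0,0],[0,0.006,0,0,0,0],[0,0.007,0,0,0,0],[0,0.007,0,0,0,0]]]}}

```text
clock: 31.65
tool_pos: [0.4501, 0.1339, 0.0531]
tcp_rot: [-90.0, -0.0, 0.0]
ft_force: [-0.8, -0.6, 2.8]
width: 0.0554
```

Contact at the expected height. Release, retreat, and move aside for the final look.

>>> {"op": "servo_tool", "data": {"moves": [[[0,0,0,0,0,0],[0,0,0,0,0,0],[0,0,0,0,0,0],[0,0,0,0,0,0],[0,0,0,0,0,0],[0,0,0,0,0,0]]], "jaw": 1}}

```text
clock: 32.15
tool_pos: [0.4497, 0.1338, 0.0522]
tcp_rot: [-90.0, 0.0, 0.0]
ft_force: [-0.0, 0.3, -0.5]
width: 0.0855
```

>>> {"op": "servo_tool", "data": {"moves": [[[0,-0.02,0,0,0,0],[0,-0.06,0,0,0,0],[0,-0.12,0,0,0,0],[0,-0.18,0,0,0,0],[0,-0.25,0,0,0,0],[-0.04,-0.32,0,0,0,0],[-0.1,-0.38,0,0,0,0],[-0.16,-0.4,0,0,0,0],[-0.2,-0.4,0,0,0,0],[-0.2,-0.4,0,0,0,0],[-0.2,-0.4,0,0,0,0]]]}}

```text
clock: 33.07
tool_pos: [0.3497, 0.1339, 0.2537]
tcp_rot: [-90.0, -0.2, 0.1]
ft_force: [0.3, 0.5, -0.0]
width: 0.0854
```

```bash
python3 -c "
from h import *
s=manip.sense();print(s['tool_pos'],s['ft_force'],s['width'])
c=manip.read_camera('top');d=manip.read_camera('side')
cv2.imwrite('pics/end.png',np.vstack([c['frame'][90:310,60:490],d['frame'][90:420,120:550]]))
c0=cv2.imread('pics/top0.png')
for n,b in {'cup':(330,140,366,185),'jar':(176,172,206,203)}.items():
    x0,y0,x1,y1=b;print(n,cv2.phaseCorrelate(c0[y0:y1,x0:x1,2].astype(np.float32),c['frame'][y0:y1,x0:x1,2].astype(np.float32)))"
```

```text
[0.3497 0.1339 0.2537] [ 0.2924  0.4699 -0.0087] 0.08542528874651674
cup ((-0.004774853169870141, 0.5104016193336918), 0.9965129524101446)
jar ((-0.02788854671766927, 0.027539738592375684), 0.9993912207583586)
```

View pics/end.png

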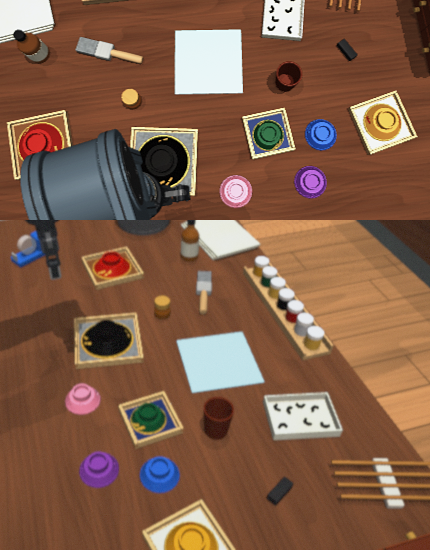

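All four bowls lie flat in their trays, the cup and jar have not moved, and the gripper is clear. Handing in.

```bash
python3 -c "
from plant import manip
print(manip.close_job())"
```

```text
the job is handed in; nothing more can be done
None
```

I took the stack apart from the top down and set each bowl mouth down in the tray of its own size. I pinched each by the foot ring and lowered it until I felt light floor contact (2–6 N) before letting go. The job was handed in at about 33 s.

| Bowl | Tray | Bowl centre to tray centre | How it was measured |
|---|---|---|---|
| Green (smallest) | Dark blue | about 3–5 mm | Wrist camera after release |
| Ochre | White | about 4 mm | Wrist camera after release |
| Red | Brown | about 2 mm | Wrist camera after release |
| Black (largest) | Grey | about 1 mm | Just before lowering; checked only by eye afterwards |

- **Last look:** the side view shows all four bowls flat in their trays. The top view agrees, but the arm hides part of the red and black bowls there.
- **Cup and jar:** they shifted by at most 0.5 px, about 1 mm, in the top view.
- **Disagreements:** the top and wrist cameras differed by up to about 6 mm on the white tray's centre, so I aimed between them. The gripper width read 2–3 mm under each foot's diameter, and every grip held.

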